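# Feed one ferrite E core and nudge it into the empty pick-up nest

### The job

Complete the pair of ferrite cores: press the red plunger of the core feeder all the way down just once and let it rise, so that a single black E core comes out into the lane, then push that core sideways along the lane until it rests against the brass end stop of the empty white nest. Push only: never lift a core. Leave the core already waiting in the other nest and the things round about where they are, and finish clear of everything.

Things in the scene. Friction and masses are not known exactly. Their poses are not given: they have to be found in the camera images.
- core_feeder: E-core feeder fixed to the bench. Origin on the bench surface under the centre of its upright steel magazine (30 mm in x, 53 mm in y, top 58 mm above the bench, three cores stacked in it); z up, x from the lane at the front (-x, robot side) to the plunger at the back (+x), y along the lane. Deck 10 mm above the bench
- mouth (a point): point on the deck in front of the magazine (feeder x -0.034, y 0), where a fed core's centre comes to lie. The lane runs along the feeder's y over the deck between steel rails 4 mm high, from x = -0.0495 to -0.022 (27.5 mm wide), closed at each end by a brass stop, inner face at y = +/-0.113, top 11 mm above the deck
- plunger_top (a point): centre of the top of the red round plunger head (flat, 30 mm across), moving with it; 124 mm above the bench when up, 100 mm when fully down; at feeder x 0.0757, y 0, over a gear housing with clear sides (x 0.030 to 0.092, 46 mm wide, top 80 mm above the bench)
- plunger (a joint): plunger travel in m, 0 = up at rest, 0.024 = fully down on its stop; pressed straight down, spring 4 N rising to about 9 N. A rack and pinion drives a 12 mm high shuttle forward by 1.5 times this, which pushes the lowest core out to -x into the lane. Released, it springs back up and the next core drops; a second press would feed a second core
- core_1: lowest core in the magazine, the one the plunger feeds: black ferrite E core lying on its side, 21 mm (x) by 42 mm (y) by 15 mm high, about 40 g. Origin at the centre of its underside; its long side lies along the lane's length, its three legs point to the lane (its own x axis points to the feeder's -x)
- core_2: second core of the stack, same kind, starts 15 mm higher; stays in the magazine
- core_3: top core of the stack, same kind, starts 30 mm higher; stays in the magazine
- core_waiting: core of the same kind that already waits in one nest, against its end stop; to be left alone
- nest_empty: the empty nest: white inlay 26 mm (x) by 42 mm (y), level with the deck, in one end of the lane next to a brass stop, at the left or the right end (92 mm from the lane's middle). Origin at its centre, at deck height, axes parallel to the feeder's; a core that touches the end stop is centred on it along y
- nest_full: the other nest, same inlay, at the opposite end of the lane, holding the waiting core
- white_bobbin: empty white coil former, 22 x 27 x 32 mm, standing on the bench, a bystander; origin at the centre of its underside
- wound_bobbin: black coil former with copper winding, 22 x 27 x 32 mm, a bystander; origin at the centre of its underside
- transformer: finished yellow transformer, 29 x 65 x 29 mm, a bystander; origin at the centre of its underside
- glue: white glue bottle with red cap, 32 mm across, 87 mm high, a bystander; origin at the centre of its underside
- pen: blue and white marker pen, 135 mm long, lying on the bench, a bystander; origin under its middle

How it is judged:
By the outcome, as a careful person would: the job done as asked, in the order asked, and still so for the second after the job is handed in, with the robot touching nothing.
It also fails if it takes over 38 s, if anything falls off the work surface, if the arm or the gripper's body presses on something with over 40 N, if the wrist force passes 120 N, or if a joint passes its speed limit or range.

### The arm

A 6-joint arm with a two-finger parallel gripper is mounted at the origin on a cart in front of the work surface, level with it; the furniture and walls round the work are solid. World frame = base frame: x ahead of the robot, y to its left, z up, the work surface at z = 0. Lengths are in mm, angles in rad, forces in N, time in s.
With the tool pointing down it reaches from about 350 to 775 mm from the base axis. Payload 7.3 kg.
Tool frame: the origin (TCP) lies midway between the tips of the shut fingers; the grasp point (between the pads) lies 19 mm behind it; z points along the fingers, y is the line along which they close (so a half turn about z gives the same grasp; the last joint's range is limited). The gripper opens to 92 mm and grips with 3 to 60 N. Pads are 19 mm wide; open, the fingers measure 130 mm over their backs; the gripper's body (75 mm by 190 mm) begins 47 mm behind the grasp point.
Start: joints at [-1.365, 0.342, 1.524, -0, 1.275, -0.146], TCP at [180.932, -492.858, 226.741] pointing down, gripper open.
Joint ranges: [-2.53, 2.53], [-0.77, 2.02], [0.04, 2.7], [-1, 4.14], [0.28, 2.66], [-3.11, 3.11]. Speed limits (rad/s): [2.57, 2.57, 3.14, 3.14, 3.14, 3.14].

### API

Orientations are given as [roll, pitch, yaw] about the fixed x, y, z axes, in that order (R = Rz(yaw) Ry(pitch) Rx(roll)).
In Python, from plant import readout, vision, order, models gives the robot as it stands. The module is installed in compiled form; this text tells all that it offers.
- The arm moves only by the tool step_arm, never from a script. Its argument "series" is text: rows parted by semicolons, each of 7 numbers parted by spaces: the gripper's target within -1 to 1 (shut at 1, half-way at 0, fully open at -1), then the shift along the tool's x, y, z each as a share of 80 mm, from -1 to 1, then the turn, a rotation vector about the tool's x, y, z each as a share of 2 pi rad, from -1 to 1. In form: jaw x y z ax ay az; .... A call has 1 to 20 rows; each row is the pose to reach, as a shift and turn from the pose commanded when the call began, along the tool's axes at that moment, turning the shorter way round; what a row does not reach only later rows make up. A row lasts 1/10 s, in which the tool goes at most 50 mm and 8.59 degrees, less where a joint would pass 70% of its speed; a pose out of reach is approached as far as the arm can. A call with a number of a shift or a turn outside -1 to 1 is refused whole. A call with a gripper value outside its range is refused whole. The fingers move at their own pace and stop on an object; the grip force is fixed at half the most. Time passes only in rows, so rows that repeat a pose let the fingers close. It gives the time, the measured TCP pose, the force, the opening and the grip force at its end, in the units of the state.
- readout.get_obs(): the state, without advancing time (a new reading comes with each control period).
- vision.capture(name): name is "side" or "top" or "wrist"; returns a dict with "frame" (480x640x3 uint8, red, green, blue), "depth" (480x640 float32, mm along the optical axis (not along the pixel's ray), 0 where there is no reading), "fovy" (degrees; the focal length in pixels is half the picture's height over the tangent of half this angle, whatever the lens; pixels are square), "cx", "cy" (the principal point, pixels), "k1" (the pictures are not rectified: a ray, as slopes to the right and down, at radius r is drawn at 1 + k1 r^2 times it, then the intrinsics apply), "rvec" (rotation vector, rad) and "tvec" (3), from world to camera coordinates, as OpenCV has them; the wrist camera has in their place "mount" (4x4, takes a point from camera to tool coordinates, whose origin is the TCP and whose axes are the flange's). Camera axes: x right, y down, z forward; pixel columns grow to the right and rows downward; lengths in mm; the calibration is good to about 2 mm. A picture is of the moment at which its call begins: read the wrist's pose just before it.
- order.close_job(): hands the job in; it is judged then, once.
Trained networks look in a picture, given as the dict that the camera call returned (one of the last four; its "shot" number tells which), for a name from the list of things; names that differ only in an ending like _2 or _b are one class to them, and where a whole thing is asked for, a point or a joint stands for the part that bears it (a point fixed in the world has none). Each returns a list of dicts, best first, with "p" (0 to 1); they miss things now and then, are a little off and sometimes report something else, mostly with a low value. They report only what shows in the picture. A call takes as long as a camera call.
- models.look_for(picture, thing): "position" ([column, row] in pixels, amid what is visible of it).
- models.pinpoint(picture, thing): "position" ([column, row] in pixels: a listed point, or the origin of a listed thing).
The state is a dict: "time": time; "joint_positions": joint angles; "dq": joint speeds; "tau": joint torques, N m; "tool_pos": TCP position; "tcp_rot": TCP orientation; "contact_force": force on the tool from outside, world axes, zero at the start; "moment": the same for the moment, N m; "grip_width": finger opening in mm; "finger_force": force on a finger pad.
Only numpy, scipy, OpenCV 4.12 (cv2) and the standard library are available. Lean on these libraries where they do the work, as an engineer would, in place of code of your own. Each camera call takes 0.05 s, during which the arm holds its last target. There are 200 camera calls.

## Working session

There is one attempt and no reset: what is moved stays moved. The work goes in short steps, Python scripts to look and compute and a tool call to move; the robot and the scene stay as the last step left them, time stands still between calls to the robot, and variables do not carry over. Pictures are saved under pics/ and viewed, at most 10 in all, crops included, and the job is handed in when it is done.

Besides the shell and the picture viewer there is one more tool, called after ">>>" as name(argument=value, ...) on one line, values as JSON. step_arm: Moves the arm, as the interface text tells. Shift numbers are shares of 80 mm and turn numbers shares of 2 pi rad, none past 1 either way. Its arguments: {"type":"object","properties":{"series":{"type":"string"}},"required":["series"]}

```bash
mkdir -p pics
cat > h.py <<'E'
import numpy as np, cv2
from plant import readout, vision, order, models
def K(c):
    f=240/np.tan(np.radians(c["fovy"])/2); return np.array([[f,0,c["cx"]],[0,f,c["cy"]],[0,0,1]]),np.array([c["k1"],0,0,0,0.])
def cam(c,obs=None):
    "R,t world->cam"
    if "rvec" in c: return cv2.Rodrigues(np.array(c["rvec"],float))[0],np.array(c["tvec"],float).ravel()
    from scipy.spatial.transform import Rotation as Ro
    T=np.eye(4);T[:3,:3]=Ro.from_euler('xyz',obs["tcp_rot"]).as_matrix();T[:3,3]=obs["tool_pos"]
    M=np.linalg.inv(T@np.array(c["mount"])); return M[:3,:3],M[:3,3]
def ray(c,px,obs=None):
    k,d=K(c);R,t=cam(c,obs);u=cv2.undistortPoints(np.array([[px]],float),k,d)[0,0]
    return -R.T@t, R.T@np.array([u[0],u[1],1.])
def onz(c,px,z,obs=None):
    o,v=ray(c,px,obs);return o+v*(z-o[2])/v[2]
def proj(c,P,obs=None):
    k,d=K(c);R,t=cam(c,obs);return cv2.projectPoints(np.array(P,float).reshape(-1,3),cv2.Rodrigues(R)[0],t,k,d)[0][:,0]
def save(c,n): cv2.imwrite("pics/"+n+".png",c["frame"][:,:,::-1])
E
python3 - <<'E'
from h import *
np.set_printoptions(precision=1,suppress=True)
print(readout.get_obs())
Z=dict(core_feeder=0,mouth=10,plunger_top=124,nest_empty=10,nest_full=10,core_waiting=10,white_bobbin=0,wound_bobbin=0,transformer=0,glue=0,pen=0)
for n in("top","side"):
    c=vision.capture(n);save(c,n+"0");print(n,-cam(c)[0].T@cam(c)[1])
    for k,z in Z.items():
        for r in models.pinpoint(c,k)[:2]: print(k,round(r["p"],2),np.array(r["position"]),onz(c,r["position"],z))
E
```

```text
{'time': 0.0, 'joint_positions': array([-1.4,  0.3,  1.5, -0. ,  1.3, -0.1]), 'dq': array([-0., -0., -0.,  0., -0., -0.]), 'tau': array([  0. , -43.1, -24.4,   0.1,   0.1,  -0. ]), 'tool_pos': array([ 180.8, -492.4,  226. ]), 'tcp_rot': array([-3.1, -0. ,  0.4]), 'contact_force': array([ 0.4, -0. , -0.1]), 'moment': array([ 0. , -0. , -0.1]), 'finger_force': 0.0, 'grip_width': 91.30265395480245}
top [ 383.9  220.9 1100.1]
core_feeder 0.87 [322.9 249.4] [551.9 202.4   0. ]
core_feeder 0.57 [203.8 267.2] [506.2 496.9   0. ]
mouth 0.86 [329.6 260.6] [522.7 186.2  10. ]
plunger_top 0.65 [311.4 213.2] [614.6 230.2 124. ]
nest_empty 0.44 [292.1 274.2] [489.1 277.5  10. ]
nest_full 0.6 [366.5 247.1] [556.4  95.1  10. ]
nest_full 0.6 [324.4 247.5] [555.1 198.9  10. ]
white_bobbin 0.58 [226.2 326.1] [363.3 436.2   0. ]
wound_bobbin 0.42 [227.2 299.8] [426.6 435.8   0. ]
transformer 0.54 [204.6 267.6] [505.2 494.9   0. ]
glue 0.8 [339.5 184.5] [719.5 160.1   0. ]
pen 0.82 [439.4 309.8] [403.  -82.9   0. ]
side [ 80.  934.3 645.9]
core_feeder 0.71 [332.  281.5] [560.2 204.5   0. ]
mouth 0.79 [352.9 281.8] [516.5 192.4  10. ]
mouth 0.47 [264.2 382.2] [492.2 505.2  10. ]
plunger_top 0.64 [300.2 224.7] [626.7 221.  124. ]
nest_empty 0.68 [304.2 225.4] [736.   62.5  10. ]
nest_empty 0.42 [345.4 310.3] [480.5 278.3  10. ]
nest_full 0.47 [454.3 240.2] [406.7 -78.   10. ]
nest_full 0.39 [359.8 255.8] [554.6 101.4  10. ]
core_waiting 0.54 [358.8 254.1] [560.   96.7  10. ]
core_waiting 0.44 [282.9 248.7] [714.1 174.3  10. ]
white_bobbin 0.84 [356.7 393.7] [360.6 433.4   0. ]
white_bobbin 0.74 [455.8 241. ] [407.5 -92.5   0. ]
wound_bobbin 0.52 [318.8 379.1] [428.5 442.2   0. ]
transformer 0.8 [263.7 379.2] [503.6 493.9   0. ]
glue 0.77 [284.9 250.8] [714.8 166.8   0. ]
pen 0.57 [456.5 242.5] [403.6 -87.2   0. ]
```

Run:
```python
import cv2
a=cv2.imread("pics/top0.png")[150:350,180:460];cv2.imwrite("pics/top0c.png",cv2.resize(a,None,fx=2.8,fy=2.8,interpolation=2))
a=cv2.imread("pics/side0.png")[180:420,230:480];cv2.imwrite("pics/side0c.png",cv2.resize(a,None,fx=2.5,fy=2.5,interpolation=2))
```

```text
(no output)
```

View pics/top0c.png

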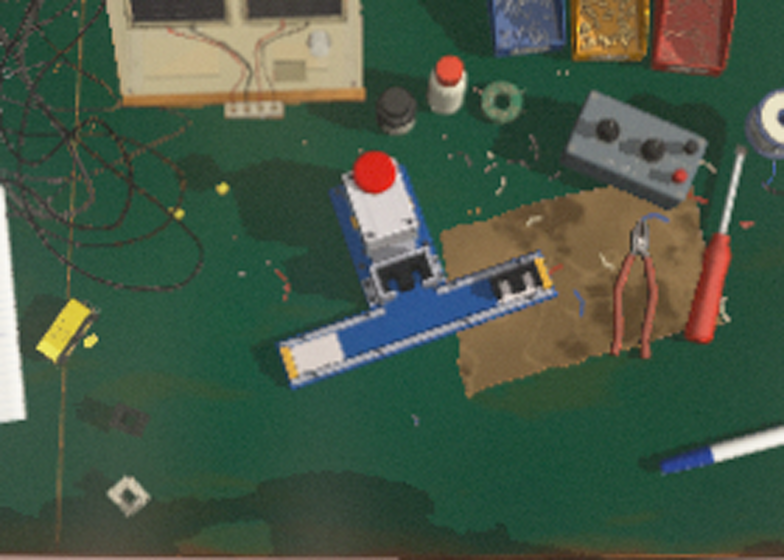

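View pics/side0c.png

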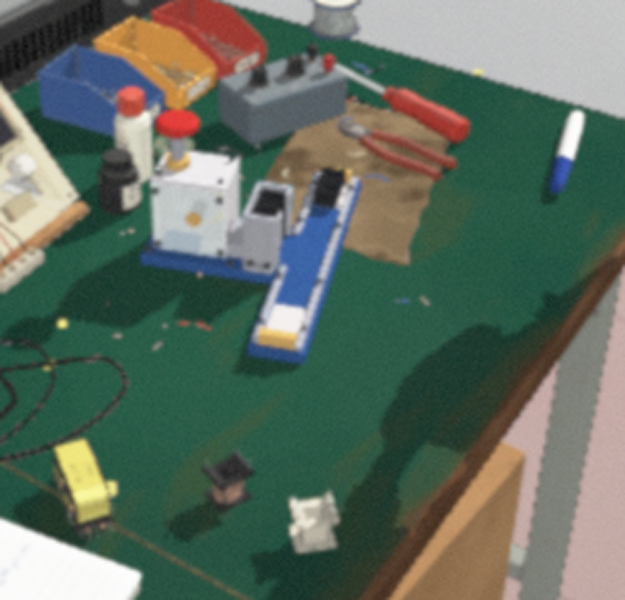

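```bash
cat > fit.py <<'E'
from h import *
from scipy.optimize import least_squares
def blobs(c,box,lo,hi):
    h=cv2.cvtColor(c["frame"],cv2.COLOR_RGB2HSV);m=cv2.inRange(h,lo,hi)
    if lo[0]<1: m|=cv2.inRange(h,(172,lo[1],lo[2]),(180,255,255))
    x0,y0,x1,y1=box;mm=np.zeros_like(m);mm[y0:y1,x0:x1]=m[y0:y1,x0:x1]
    n,l,s,ce=cv2.connectedComponentsWithStats(mm);i=1+np.argsort(-s[1:,4]);return [(s[j,4],ce[j]) for j in i[:3]]
def W(p,P):
    x,y,a=p;C,S=np.cos(a),np.sin(a);P=np.array(P,float).reshape(-1,3)
    return np.c_[x+C*P[:,0]-S*P[:,1],y+S*P[:,0]+C*P[:,1],P[:,2]]
def fit(obsl,p0):
    "obsl: (cam,obs,localP,px)"
    f=lambda p:np.concatenate([(proj(c,W(p,P),o)[0]-px) for c,o,P,px in obsl])
    r=least_squares(f,p0,loss='soft_l1');return r.x,f(r.x).reshape(-1,2)
E
python3 - <<'E'
from fit import *
np.set_printoptions(precision=2,suppress=True)
L=[]
for n,b,by in(("top",(300,195,325,225),(270,235,385,290)),("side",(285,220,312,236),(325,245,375,325))):
    c=vision.capture(n);r=blobs(c,b,(0,150,90),(8,255,255));y=blobs(c,by,(12,110,120),(30,255,255));print(n,r,y)
    L.append((c,None,(75.7,0,121 if n=="side" else 124),r[0][1]))
    for P,k in(((-34,92,10),"nest_empty"),((-34,-92,10),"nest_full"),((-34,0,10),"mouth"),((0,0,0),"core_feeder")):
        q=models.pinpoint(c,k)
        p=W((551,202,.355),P); e=proj(c,p)[0]
        q=[i for i in q if np.hypot(*(np.array(i["position"])-e))<12]
        if q: L.append((c,None,P,np.array(q[0]["position"])));print(k,q[0])
p,res=fit(L,(551,202,.355));print(p,res);print(W(p,[[75.7,0,124],[-34,0,10],[-34,92,10],[-34,-92,10]]))
np.save("p0.npy",p)
E
```

```text
top [(np.int32(180), array([313.16, 210.97]))] [(np.int32(978), array([366.28, 267.81])), (np.int32(284), array([350.26, 240.2 ])), (np.int32(35), array([282.69, 278.86]))]
nest_empty {'position': [296.2, 275.7], 'p': 0.5}
nest_full {'position': [363.7, 246.9], 'p': 0.49}
mouth {'position': [329.0, 260.8], 'p': 0.75}
core_feeder {'position': [323.5, 250.3], 'p': 0.96}
side [(np.int32(153), array([300.69, 228.95])), (np.int32(9), array([285.44, 221.78]))] [(np.int32(67), array([340.24, 315.13])), (np.int32(10), array([368.8, 248.9]))]
nest_empty {'position': [344.4, 308.4], 'p': 0.43}
nest_full {'position': [358.7, 254.3], 'p': 0.44}
mouth {'position': [354.5, 279.2], 'p': 0.82}
core_feeder {'position': [337.7, 284.1], 'p': 0.67}
[551.15 199.3    0.4 ] [[-1.13 -0.47]
 [-1.33  0.62]
 [ 0.29  0.45]
 [ 0.67  0.96]
 [ 0.66 -0.6 ]
 [-0.42 -0.49]
 [ 1.58 -0.85]
 [ 0.68  1.34]
 [-1.34  0.55]
 [-0.75 -2.37]]
[[620.84 228.85 124.  ]
 [519.85 186.03  10.  ]
 [483.93 270.73  10.  ]
 [555.76 101.33  10.  ]]
```

```bash
cat > go.py <<'E'
from fit import *
from scipy.spatial.transform import Rotation as Ro
def go(target,yaw=None):
    o=readout.get_obs();R=Ro.from_euler('xyz',o["tcp_rot"])
    d=R.inv().apply(np.array(target)-o["tool_pos"])
    print("t",o["time"],"pos",o["tool_pos"],"rot",o["tcp_rot"],"F",o["contact_force"]);print("shift/80",np.round(d/80,4))
    if yaw is not None: print("turn/2pi",np.round((R.inv()*Ro.from_euler('xyz',[np.pi,0,yaw])).as_rotvec()/2/np.pi,5))
E
python3 - <<'E'
from go import *
p=np.load("p0.npy");go(W(p,[[-30,0,300]])[0],p[2]);print(p,vision.capture("wrist")["mount"])
E
```

```text
t 1.7 pos [ 180.92698428 -492.85350656  226.74420768] rot [3.14152566e+00 2.98694626e-05 3.51824869e-01] F [-0.75373239  0.19098906  0.27853465]
shift/80 [ 6.9513 -6.5087 -0.9163]
turn/2pi [ 1.00e-05  1.00e-05 -7.83e-03]
[5.51149878e+02 1.99300394e+02 4.01039872e-01] [[-5.08490029e-04 -9.51526400e-01 -3.07566661e-01  8.47259323e+01]
 [ 9.99999791e-01 -3.61309491e-04 -5.35475471e-04  1.36696177e+00]
 [ 3.98392294e-04 -3.07566869e-01  9.51526386e-01 -1.58761185e+02]
 [ 0.00000000e+00  0.00000000e+00  0.00000000e+00  1.00000000e+00]]
```

>>> step_arm(series="1 0.98 -0.81 -0.08 0 0 0;1 0.98 -0.81 -0.08 0 0 0;1 0.98 -0.81 -0.08 0 0 0")

```text
time: 2.05
tool_pos: [234.1, -400.9, 233.6]
tcp_rot: [-3.14, -0.001, 0.355]
contact_force: [0.2, -0.1, -0.1]
grip_width: 72.1
finger_force: 0.0
```

>>> step_arm(series="1 0.98 -0.81 -0.08 0 0 0;1 0.98 -0.81 -0.08 0 0 0;1 0.98 -0.81 -0.08 0 0 0")

```text
time: 2.35
tool_pos: [285.3, -313.6, 240.1]
tcp_rot: [-3.141, -0.001, 0.356]
contact_force: [0.5, -0.3, -0.0]
grip_width: 48.4
finger_force: 0.0
```

>>> step_arm(series="1 0.98 -0.81 -0.08 0 0 0;1 0.98 -0.81 -0.08 0 0 0;1 0.98 -0.81 -0.08 0 0 0")

```text
time: 2.65
tool_pos: [336.6, -226.0, 246.4]
tcp_rot: [3.141, -0.001, 0.357]
contact_force: [0.0, -0.8, 0.4]
grip_width: 24.6
finger_force: 0.0
```

>>> step_arm(series="1 0.98 -0.81 -0.08 0 0 0;1 0.98 -0.81 -0.08 0 0 0;1 0.98 -0.81 -0.08 0 0 0")

```text
time: 2.95
tool_pos: [388.1, -138.5, 252.8]
tcp_rot: [3.141, -0.002, 0.357]
contact_force: [0.5, 0.2, 0.6]
grip_width: 2.2
finger_force: 0.0
```

>>> step_arm(series="1 0.98 -0.81 -0.08 0 0 0;1 0.98 -0.81 -0.08 0 0 0;1 0.98 -0.81 -0.08 0 0 0")

```text
time: 3.25
tool_pos: [439.5, -51.1, 258.9]
tcp_rot: [3.141, -0.002, 0.356]
contact_force: [-0.5, -0.1, -0.0]
grip_width: 0.3
finger_force: 0.0
```

>>> step_arm(series="1 0.98 -0.81 -0.08 0 0 0;1 0.98 -0.81 -0.08 0 0 0;1 0.98 -0.81 -0.08 0 0 0")

```text
time: 3.55
tool_pos: [490.9, 36.2, 265.0]
tcp_rot: [3.142, -0.002, 0.355]
contact_force: [-0.5, -0.2, -0.2]
grip_width: 0.1
finger_force: 0.0
```

>>> step_arm(series="1 0.98 -0.81 -0.08 0 0 0;1 0.98 -0.81 -0.08 0 0 0;1 0.98 -0.81 -0.08 0 0 0")

```text
time: 3.85
tool_pos: [542.1, 123.7, 270.8]
tcp_rot: [-3.141, -0.001, 0.354]
contact_force: [-0.3, -0.9, -0.1]
grip_width: 0.3
finger_force: 0.0
```

>>> step_arm(series="1 0.95 -0.81 -0.08 0 0 0;1 0.95 -0.81 -0.08 0 0 0;1 0.95 -0.81 -0.08 0 0 -0.0078;1 0.95 -0.81 -0.08 0 0 -0.0078")

```text
time: 4.25
tool_pos: [589.5, 207.4, 276.6]
tcp_rot: [3.141, 0.002, 0.401]
contact_force: [0.0, -0.4, -0.0]
grip_width: 0.1
finger_force: 0.0
```

Run:
```python
from fit import *
np.set_printoptions(precision=2,suppress=True)
o=readout.get_obs();c=vision.capture("wrist");save(c,"w1");p=np.load("p0.npy")
for k,P in dict(plunger_top=(75.7,0,124),mouth=(-34,0,10),nest_empty=(-34,92,10),nest_full=(-34,-92,10),core_feeder=(0,0,0)).items():
    print(k,"expect",proj(c,W(p,P),o)[0],[(q["p"],q["position"]) for q in models.pinpoint(c,k)[:2]])
print(o["tool_pos"],o["tcp_rot"])
```

```text
plunger_top expect [306.41 183.39] [(0.49, [378.4, 254.0])]
mouth expect [309.53 254.06] [(0.56, [309.1, 252.9])]
nest_empty expect [239.17 254.08] [(0.84, [238.5, 250.7])]
nest_full expect [379.92 254.01] [(0.43, [372.5, 258.8])]
core_feeder expect [309.5  226.91] [(0.64, [308.8, 228.8]), (0.35, [112.5, 241.8])]
[589.54 207.38 276.63] [3.14 0.   0.4 ]
```

View pics/w1.png

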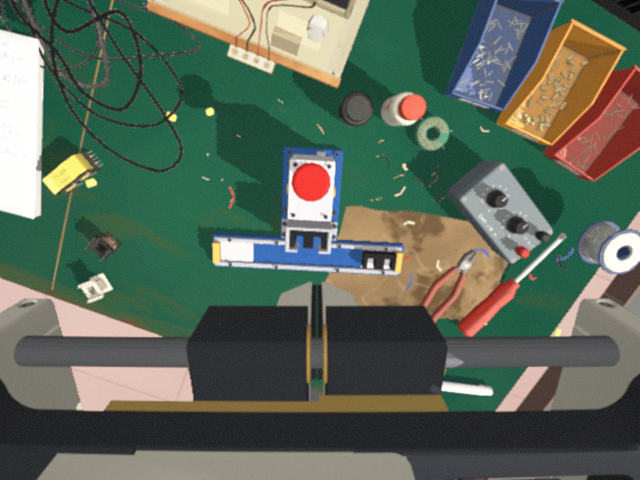

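Run:
```python
from fit import *
np.set_printoptions(precision=2,suppress=True)
o=readout.get_obs();c=vision.capture("wrist")
r=blobs(c,(285,155,335,208),(0,150,90),(8,255,255));a=blobs(c,(205,230,228,275),(14,120,120),(32,255,255));b=blobs(c,(390,240,410,280),(14,120,120),(32,255,255))
h=cv2.cvtColor(c["frame"],cv2.COLOR_RGB2HSV);m=np.zeros((480,640),np.uint8);m[235:266,217:262]=cv2.inRange(h,(0,0,150),(180,60,255))[235:266,217:262]
print(r,a,b)
m=cv2.morphologyEx(m,cv2.MORPH_OPEN,np.ones((9,9)));n=cv2.connectedComponentsWithStats(m);print(n[2],n[3])
f=c["frame"][215:285,200:415,::-1];cv2.imwrite("pics/w2.png",cv2.resize(f,None,fx=3.7,fy=3.7,interpolation=2))
L=[(c,o,(75.7,0,124),r[0][1]),(c,o,(-35.7,115.5,21),a[0][1]),(c,o,(-35.7,-115.5,21),b[0][1])]
p,res=fit(L,np.load("p0.npy"));print(p,res);np.save("p1.npy",p)
for P in((-34,0,10),(-34,92,10),(-34,-92,10)):print(proj(c,W(p,P),o))
```

```text
[(np.int32(1071), array([311.17, 181.32]))] [(np.int32(156), array([216.53, 251.63]))] [(np.int32(129), array([398.95, 261.4 ]))]
[[     0      0    640    480 306390]
 [   222    238     33     28    810]] [[319.71 239.47]
 [238.64 250.94]]
[552.5  200.67   0.34] [[ 0.08 -0.19]
 [ 1.    0.18]
 [-1.5  -0.02]]
[[308.11 252.47]]
[[237.75 248.7 ]]
[[378.02 256.19]]
```

View pics/w2.png

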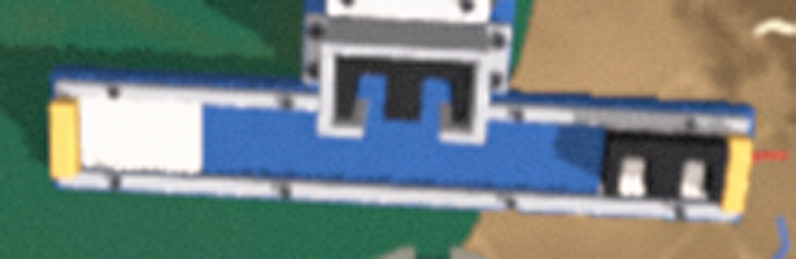

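Run:
```python
from go import *
np.set_printoptions(precision=2,suppress=True)
o=readout.get_obs();c=vision.capture("wrist");t=vision.capture("top");s=vision.capture("side")
r=blobs(c,(285,155,335,208),(0,150,90),(8,255,255))[0][1];r2=blobs(t,(300,195,325,225),(0,150,90),(8,255,255))[0][1]
print(onz(c,r,123,o),onz(t,r2,123))
q=onz(c,(238.4,251.8),10,o);print("nest",q)
# rails lower line via crop -> px
px=lambda x,y:(200+x/3.7,215+y/3.7)
A=[onz(c,px(*u),10,o) for u in((55,188),(740,220))];B=[onz(c,px(*u),10,o) for u in((55,72),(750,105))]
for u,v in(A,B):print("yaw",np.arctan2(-(u-v)[1],-(u-v)[0])+np.pi/2-np.pi,u,v)
pl=onz(c,r,123,o);print("yaw from pl-nest",np.arctan2(*(pl-q)[[1,0]])-np.arctan2(-92,109.7))
go([pl[0],pl[1],140],.35)
```

```text
[623.53 225.95 123.  ] [608.44 234.45 123.  ]
nest [485.86 274.08  10.  ]
yaw -2.793276558032578 [454.91 296.57  10.  ] [539.26  64.29  10.  ]
yaw -2.792728545992155 [496.56 309.84  10.  ] [579.77  81.09  10.  ]
yaw from pl-nest 0.3615403666648103
t 4.75 pos [588.78 208.71 278.2 ] rot [ 3.14 -0.    0.4 ] F [ 0.75 -0.31 -0.82]
shift/80 [ 0.48 -0.03  1.73]
turn/2pi [ 0.   -0.    0.01]
```

>>> step_arm(series="1 0.44 -0.03 0.8 0 0 0.0078;1 0.44 -0.03 0.8 0 0 0.0078;1 0.44 -0.03 0.8 0 0 0.0078")

```text
time: 5.05
tool_pos: [619.2, 224.9, 209.7]
tcp_rot: [-3.141, 0.007, 0.352]
contact_force: [-1.0, -0.7, 0.1]
grip_width: 0.2
finger_force: 0.0
```

>>> step_arm(series="1 0 0 0.75 0 0 0;1 0 0 0.75 0 0 0;1 0 0 0.75 0 0 0")

```text
time: 5.35
tool_pos: [619.2, 224.7, 153.3]
tcp_rot: [-3.141, 0.003, 0.352]
contact_force: [0.1, -0.1, 0.3]
grip_width: 0.6
finger_force: 0.0
```

Run:
```python
from go import *
np.set_printoptions(precision=2,suppress=True)
o=readout.get_obs();c=vision.capture("wrist");go([623.5,226,124],.352)
for b in blobs(c,(200,0,450,290),(0,150,90),(8,255,255)): print(b,onz(c,b[1],123,o))
print(proj(c,[623.5,226,123],o));save(c,"w3")
```

```text
t 5.4 pos [620.41 225.01 155.27] rot [ 3.14 -0.    0.35] F [-0.09  0.87  0.8 ]
shift/80 [0.04 0.   0.39]
turn/2pi [ 0. -0. -0.]
(np.int32(2055), array([314.72, 265.27])) [626.88 227.2  123.  ]
(np.int32(268), array([444.12, 144.9 ])) [714.64 186.53 123.  ]
(np.int32(24), array([235.  ,   4.96])) [738.57 308.16 123.  ]
[[314.66 270.92]]
```

View pics/w3.png

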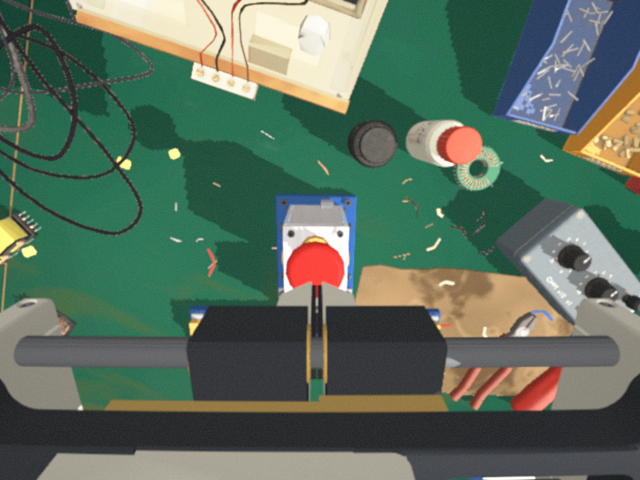

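>>> step_arm(series="1 0.055 -0.01 0.25 0 0 0;1 0.055 -0.01 0.35 0 0 0;1 0.055 -0.01 0.45 0 0 0;1 0.055 -0.01 0.55 0 0 0;1 0.055 -0.01 0.64 0 0 0;1 0.055 -0.01 0.64 0 0 0;1 0.055 -0.01 0.64 0 0 0")

```text
time: 6.1
tool_pos: [624.9, 227.5, 105.0]
tcp_rot: [3.141, -0.003, 0.352]
contact_force: [-0.9, 0.5, 5.4]
grip_width: 0.4
finger_force: 2.8
```

>>> step_arm(series="1 0 0 0.03 0 0 0;1 0 0 0.045 0 0 0;1 0 0 0.045 0 0 0;1 0 0 0.045 0 0 0")

```text
time: 6.5
tool_pos: [624.9, 227.5, 101.8]
tcp_rot: [3.141, -0.003, 0.352]
contact_force: [-2.3, -1.2, 6.1]
grip_width: 0.3
finger_force: 3.4
```

>>> step_arm(series="1 0 0 0.015 0 0 0;1 0 0 0.03 0 0 0;1 0 0 0.03 0 0 0;1 0 0 0.03 0 0 0")

```text
time: 6.9
tool_pos: [625.0, 227.5, 100.2]
tcp_rot: [3.141, -0.004, 0.352]
contact_force: [-3.5, -0.8, 10.8]
grip_width: 0.2
finger_force: 5.5
```

>>> step_arm(series="1 0 0 0.01 0 0 0;1 0 0 0.02 0 0 0;1 0 0 0.02 0 0 0;1 0 0 0.02 0 0 0")

```text
time: 7.3
tool_pos: [625.1, 227.5, 100.1]
tcp_rot: [3.141, -0.005, 0.352]
contact_force: [-6.6, -1.5, 18.7]
grip_width: 0.4
finger_force: 9.3
```

>>> step_arm(series="1 0 0 -0.1 0 0 0;1 0 0 -0.3 0 0 0;1 0 0 -0.6 0 0 0;1 0 0 -1 0 0 0;1 0 0 -1 0 0 0")

```text
time: 7.8
tool_pos: [626.7, 227.9, 181.6]
tcp_rot: [3.14, -0.011, 0.352]
contact_force: [0.9, -0.3, 1.2]
grip_width: 0.4
finger_force: 0.0
```

>>> step_arm(series="1 -1 0.1 0 0 0 0;1 -1 0.1 0 0 0 0;1 -1 0.1 0 0 0 0")

```text
time: 8.1
tool_pos: [548.5, 191.0, 175.3]
tcp_rot: [-3.141, 0.003, 0.351]
contact_force: [0.5, -0.4, 0.5]
grip_width: 0.1
finger_force: 0.0
```

>>> step_arm(series="1 -1 0.2 0 0 0 0;1 -1 0.2 0 0 0 0;1 -1 0.2 0 0 0 0;1 -1 0.2 0 0 0 0")

```text
time: 8.5
tool_pos: [483.6, 149.8, 176.1]
tcp_rot: [3.141, -0.003, 0.351]
contact_force: [0.0, 0.0, 0.7]
grip_width: 0.2
finger_force: 0.0
```

Run:
```python
from go import *
np.set_printoptions(precision=2,suppress=True)
a=.352;p=[625-75.7*np.cos(a),227-75.7*np.sin(a),a];np.save("p2.npy",p)
o=readout.get_obs();c=vision.capture("wrist");print(o["tool_pos"],o["tcp_rot"])
print([(b,onz(c,b[1],123,o)) for b in blobs(c,(250,30,400,230),(0,150,90),(8,255,255))[:1]],"pl",p)
for k,P in dict(mouth=(-34,0,10),nest_empty=(-34,92,10),nest_full=(-34,-92,10),core_1=(-34,0,10),core_waiting=(-34,-92,10)).items():
    print(k,"expect",proj(c,W(p,P),o)[0],[(q["p"],q["position"],onz(c,q["position"],10,o)) for q in models.pinpoint(c,k)[:3]])
save(c,"w4")
```

```text
[483.59 149.82 176.07] [ 3.14 -0.    0.35]
[] pl [np.float64(553.9415425518737), np.float64(200.90046695642198), 0.352]
mouth expect [289.29 168.66] [(0.93, [290.7, 173.6], array([518.19, 186.5 ,  10.  ])), (0.68, [288.3, 137.8], array([547.72, 198.86,  10.  ]))]
nest_empty expect [190.15 169.03] [(0.94, [192.6, 173.6], array([486.99, 272.36,  10.  ])), (0.33, [290.3, 136.4], array([549.49, 197.56,  10.  ]))]
nest_full expect [388.8 168.6] [(0.58, [385.7, 173.2], array([548.88, 103.83,  10.  ])), (0.17, [15.2, 232.2], array([370.23, 426.54,  10.  ]))]
core_1 expect [289.29 168.66] [(0.77, [290.1, 171.5], array([519.83, 187.64,  10.  ])), (0.69, [287.0, 132.7], array([551.5 , 201.38,  10.  ]))]
core_waiting expect [388.8 168.6] [(0.86, [383.8, 168.2], array([552.48, 107.31,  10.  ]))]
```

View pics/w4.png

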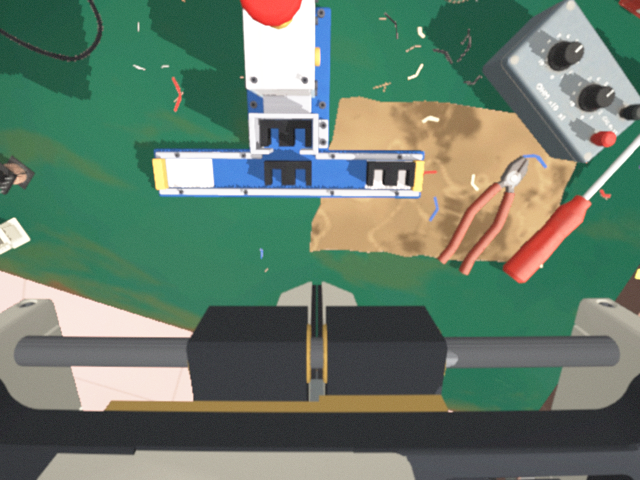

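Run:
```python
from go import *
np.set_printoptions(precision=2,suppress=True)
o=readout.get_obs();c=vision.capture("wrist")
print("core",onz(c,(288,173),25,o),"lane",onz(c,(290.2,174),14,o),"nest",onz(c,(190,173),10,o),"tcp px",proj(c,o["tool_pos"],o))
g=c["frame"].astype(int)[174,:,:].sum(1);print(g[255:325]);print(g[355:420]);
print(c["frame"].astype(int)[145:200,240].sum(1),c["frame"].astype(int)[145:200,340].sum(1))
go([517.4,186.4,100],.352)
```

```text
core [519.01 188.59  25.  ] lane [517.28 186.79  14.  ] nest [485.76 274.5   10.  ] tcp px [[313.92 302.4 ]]
[316 309 316 314 314 315 314 313 315 263 215 210 203 201 219 211 180 212
 310 322 312 325 318 323 308 300 263 222 191 196 183 195 204 185 197 197
 209 204 205 193 214 281 312 325 309 331 323 323 320 318 288 228 187 172
 199 191 236 335 443 448 435 441 450 444 449 451 448 440 450 441]
[313 310 315 313 306 318 311 318 305 330 315 275 156 110 155 195 210 205
 221 360 589 698 711 709 707 705 711 649 370 135 103 155 192 178 188 189
 193 195 201 203 194 188 198 316 539 697 709 715 714 704 671 477 235 101
 109 147 186 195 185 190 340 582 652 659 662]
[210 212 229 314 363 380 488 575 604 617 681 725 637 486 432 437 442 455
 440 444 447 438 438 447 441 448 433 441 447 436 442 446 445 451 453 442
 451 447 442 432 341 339 431 577 658 700 743 751 726 531 394 336 292 278
 291] [546 542 553 519 383 334 488 662 732 753 753 752 721 585 471 438 460 457
 449 452 448 440 442 439 447 446 440 442 447 448 454 449 457 451 445 461
 449 458 449 439 430 398 371 488 680 741 746 751 756 741 558 498 539 533
 522]
t 8.85 pos [482.72 149.94 174.88] rot [3.14 0.   0.35] F [-0.27 -0.12  0.29]
shift/80 [ 0.56 -0.28  0.94]
turn/2pi [0. 0. 0.]
```

>>> step_arm(series="-0.4 0.57 -0.30 0 0 0 0;-0.4 0.57 -0.30 0 0 0 0;-0.4 0.57 -0.30 0.6 0 0 0;-0.4 0.57 -0.30 0.95 0 0 0;-0.4 0.57 -0.30 0.95 0 0 0")

```text
time: 9.35
tool_pos: [514.1, 187.4, 95.3]
tcp_rot: [-3.141, 0.008, 0.352]
contact_force: [-0.2, -0.3, 0.2]
grip_width: 35.8
finger_force: 0.0
```

Run:
```python
from go import *
np.set_printoptions(precision=2,suppress=True)
c=vision.capture("side");go([517.7,188.3,17],.352)
a=c["frame"][190:340,270:400,::-1];cv2.imwrite("pics/s5.png",cv2.resize(a,None,fx=4,fy=4,interpolation=2))
```

```text
t 9.4 pos [515.8  187.7   97.77] rot [-3.14  0.    0.35] F [-0.01  0.45  0.54]
shift/80 [0.03 0.   1.01]
turn/2pi [-0.  0.  0.]
```

View pics/s5.png

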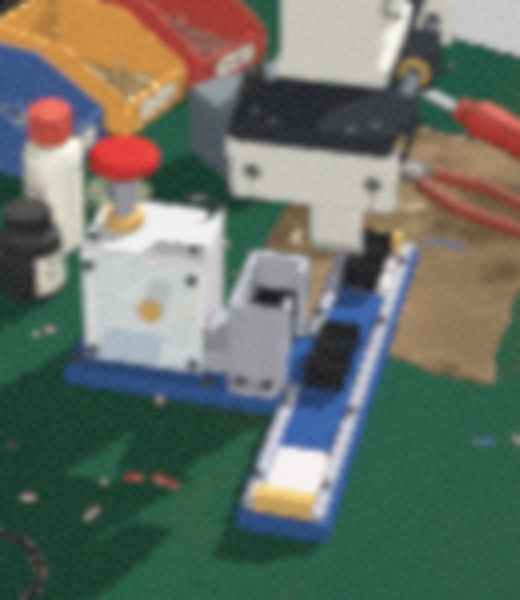

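>>> step_arm(series="-0.4 0.02 0 0 0 0 0;-0.4 0.02 0 0 0 0 0;-0.4 0.02 0 0 0 0 0;-0.4 0.02 0 0.3 0 0 0")

```text
time: 9.8
tool_pos: [521.2, 189.1, 78.7]
tcp_rot: [3.14, -0.009, 0.352]
contact_force: [-0.0, -0.7, -0.8]
grip_width: 64.1
finger_force: 0.0
```

>>> step_arm(series="-0.4 0 0 0.2 0 0 0;-0.4 0 0 0.4 0 0 0;-0.4 0 0 0.55 0 0 0;-0.4 0 0 0.66 0 0 0;-0.4 0 0 0.69 0 0 0;-0.4 0 0 0.69 0 0 0")

```text
time: 10.4
tool_pos: [518.4, 188.4, 20.0]
tcp_rot: [3.141, -0.0, 0.352]
contact_force: [0.2, -0.4, 0.5]
grip_width: 64.3
finger_force: 0.0
```

Run:
```python
from go import *
np.set_printoptions(precision=2,suppress=True)
c=vision.capture("side");go([517.7,188.3,17],.352)
a=c["frame"][190:340,270:400,::-1];cv2.imwrite("pics/s6.png",cv2.resize(a,None,fx=4,fy=4,interpolation=2))
```

```text
t 10.45 pos [518.64 188.49  20.34] rot [ 3.14 -0.    0.35] F [0.64 0.19 0.13]
shift/80 [-0.01 -0.    0.04]
turn/2pi [ 0. -0. -0.]
```

View pics/s6.png

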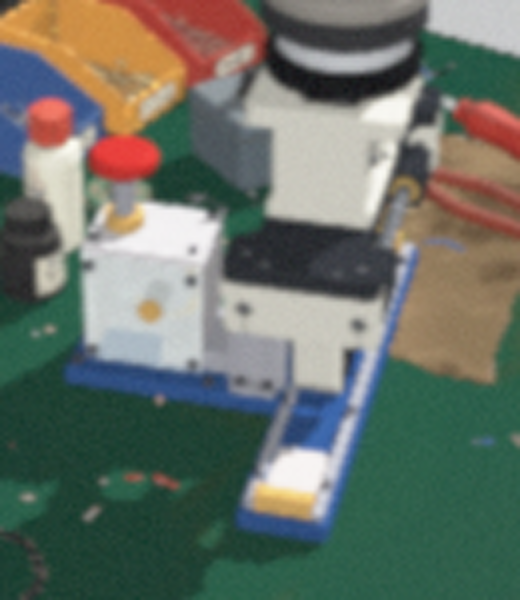

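>>> step_arm(series="-0.4 0 0 0.035 0 0 0;-0.4 0 -0.08 0.035 0 0 0;-0.4 0 -0.14 0.035 0 0 0;-0.4 0 -0.2 0.035 0 0 0;-0.4 0 -0.27 0.035 0 0 0;-0.4 0 -0.34 0.035 0 0 0;-0.4 0 -0.41 0.035 0 0 0;-0.4 0 -0.48 0.035 0 0 0;-0.4 0 -0.55 0.035 0 0 0;-0.4 0 -0.60 0.035 0 0 0;-0.4 0 -0.60 0.035 0 0 0;-0.4 0 -0.60 0.035 0 0 0")

```text
time: 11.65
tool_pos: [501.6, 233.6, 17.0]
tcp_rot: [3.142, 0.0, 0.352]
contact_force: [0.3, 0.4, 0.6]
grip_width: 64.5
finger_force: 0.0
```

>>> step_arm(series="-0.4 0 0.06 0 0 0 0;-0.4 0 0.06 0 0 0 0;-0.4 0 0.06 -0.2 0 0 0;-0.4 0 0.06 -0.5 0 0 0;1 0 0.06 -0.7 0 0 0;1 0 0.72 -0.7 0 0 0;1 0 0.72 -0.7 0 0 0;1 0 0.72 -0.7 0 0 0;1 0 0.72 -0.7 0 0 0")

```text
time: 12.55
tool_pos: [521.2, 179.6, 72.8]
tcp_rot: [-3.141, 0.001, 0.351]
contact_force: [0.1, -0.5, -0.0]
grip_width: 28.6
finger_force: 0.0
```

Run:
```python
from go import *
np.set_printoptions(precision=2,suppress=True)
c=vision.capture("side");t=vision.capture("top");p=[552,201,.352]
p[:2]=np.array([518,188.2])-W([0,0,.352],[-35.75,0,0])[0][:2]
go([517.7,188.3,17],.352)
for n,k in(("side",c),("top",t)):
    for q in models.pinpoint(k,"core_1")[:4]:
        w=onz(k,q["position"],10);print(n,q,"local",W([0,0,-.352],[w[0]-p[0],w[1]-p[1],10]))
a=c["frame"][190:340,270:400,::-1];cv2.imwrite("pics/s7.png",cv2.resize(a,None,fx=4,fy=4,interpolation=2))
```

```text
t 12.65 pos [521.06 180.12  72.81] rot [-3.14  0.    0.35] F [ 0.19  0.62 -0.37]
shift/80 [-0.   -0.11  0.7 ]
turn/2pi [-0.  0.  0.]
side {'position': [343.8, 292.5], 'p': 0.61} local [[-25.14  44.1   10.  ]]
side {'position': [335.6, 273.1], 'p': 0.49} local [[  5.9  -16.92  10.  ]]
```

View pics/s7.png

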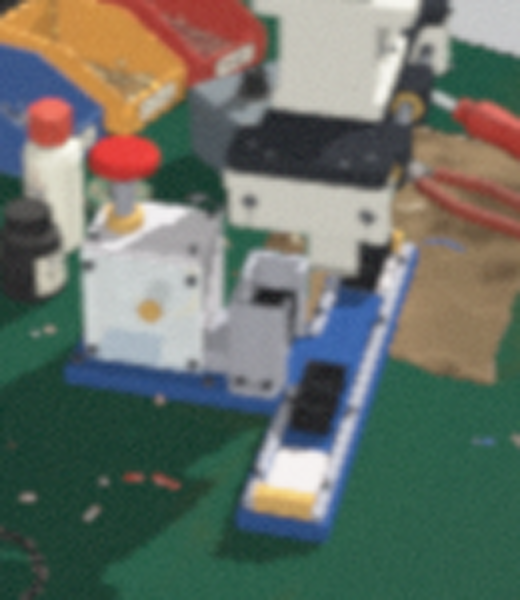

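>>> step_arm(series="1 0 0.08 0 0 0 0;1 0 0.08 0 0 0 0;1 0 0.08 0 0 0 0;1 0 0.08 0.25 0 0 0;1 0 0.08 0.5 0 0 0;1 0 0.08 0.65 0 0 0;1 0 0.08 0.69 0 0 0;1 0 0.08 0.69 0 0 0")

```text
time: 13.55
tool_pos: [523.7, 173.4, 17.7]
tcp_rot: [-3.142, 0.001, 0.352]
contact_force: [-0.1, 0.7, 0.6]
grip_width: 0.6
finger_force: 0.0
```

>>> step_arm(series="1 0 -0.06 0 0 0 0;1 0 -0.12 0 0 0 0;1 0 -0.19 0 0 0 0;1 0 -0.26 0 0 0 0;1 0 -0.33 0 0 0 0;1 0 -0.40 0 0 0 0;1 0 -0.47 0 0 0 0;1 0 -0.54 0 0 0 0;1 0 -0.61 0 0 0 0;1 0 -0.67 0 0 0 0;1 0 -0.72 0 0 0 0;1 0 -0.74 0 0 0 0;1 0 -0.74 0 0 0 0")

```text
time: 14.85
tool_pos: [503.4, 229.3, 18.0]
tcp_rot: [-3.142, -0.0, 0.352]
contact_force: [0.1, 0.8, 3.0]
grip_width: 0.7
finger_force: 1.1
```

>>> step_arm(series="1 0 -0.02 0 0 0 0;1 0 -0.04 0 0 0 0;1 0 -0.06 0 0 0 0;1 0 -0.06 0 0 0 0;1 0 -0.06 0 0 0 0")

```text
time: 15.35
tool_pos: [501.8, 233.6, 17.9]
tcp_rot: [-3.142, -0.0, 0.352]
contact_force: [0.7, -1.9, 4.3]
grip_width: 0.6
finger_force: 1.8
```

Run:
```python
from go import *
np.set_printoptions(precision=2,suppress=True)
c=vision.capture("side");go([517.7,188.3,17],.352)
a=c["frame"][230:340,300:400,::-1];cv2.imwrite("pics/s8.png",cv2.resize(a,None,fx=5,fy=5,interpolation=2))
```

```text
t 15.4 pos [501.76 233.57  17.91] rot [-3.14 -0.    0.35] F [ 0.25 -1.94  2.5 ]
shift/80 [-0.01  0.6   0.01]
turn/2pi [-0. -0. -0.]
```

View pics/s8.png

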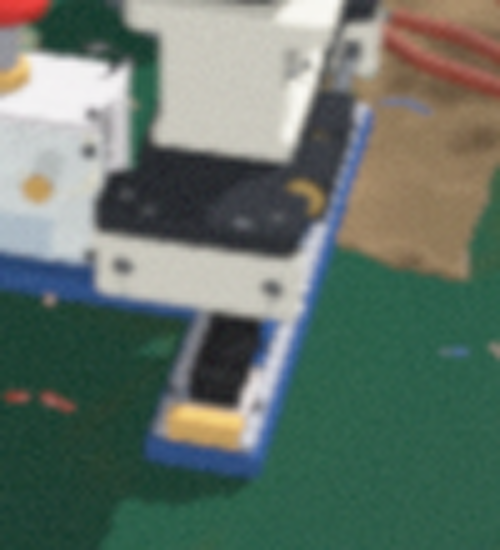

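>>> step_arm(series="1 0 -0.01 0 0 0 0;1 0 -0.02 0 0 0 0;1 0 -0.03 0 0 0 0;1 0 -0.03 0 0 0 0;1 0 -0.03 0 0 0 0")

```text
time: 15.9
tool_pos: [500.9, 235.8, 17.9]
tcp_rot: [3.142, -0.0, 0.352]
contact_force: [0.9, -2.0, 4.1]
grip_width: 0.5
finger_force: 2.3
```

>>> step_arm(series="1 0 -0.01 0 0 0 0;1 0 -0.02 0 0 0 0;1 0 -0.025 0 0 0 0;1 0 -0.025 0 0 0 0;1 0 -0.025 0 0 0 0")

```text
time: 16.4
tool_pos: [500.2, 237.7, 17.9]
tcp_rot: [3.142, -0.0, 0.352]
contact_force: [1.3, -2.0, 3.4]
grip_width: 0.4
finger_force: 2.4
```

>>> step_arm(series="1 0 -0.01 0 0 0 0;1 0 -0.02 0 0 0 0;1 0 -0.025 0 0 0 0;1 0 -0.025 0 0 0 0;1 0 -0.025 0 0 0 0")

```text
time: 16.9
tool_pos: [499.5, 239.5, 17.9]
tcp_rot: [3.142, -0.0, 0.352]
contact_force: [0.6, -2.0, 4.4]
grip_width: 0.4
finger_force: 2.5
```

```bash
cat > dm.py <<'E'
from go import *
np.set_printoptions(precision=1,suppress=True,linewidth=200)
a=.352;p=[0,0,a];p[:2]=np.array([518,188.2])-W([0,0,a],[-35.75,0,0])[0][:2]
def cloud(c):
    k,d=K(c);R,t=cam(c);v,u=np.mgrid[0:480,0:640];m=c["depth"]>0
    n=cv2.undistortPoints(np.c_[u[m],v[m]].astype(float)[:,None],k,d)[:,0];z=c["depth"][m]
    P=(np.c_[n*z[:,None],z]-t)@R; Q=P-[p[0],p[1],0];L=W([0,0,-a],Q);return L,c["frame"][m],np.c_[u[m],v[m]]
E
python3 - <<'E'
from dm import *
c=vision.capture("side");L,col,uv=cloud(c)
s=(L[:,0]>-60)&(L[:,0]<-10)&(L[:,1]>60)&(L[:,1]<125)&(L[:,2]<60)
L,col,uv=L[s],col[s],uv[s]
dark=col.max(1)<70;print(s.sum(),dark.sum())
for y in range(60,125,4):
    q=(L[:,1]>=y)&(L[:,1]<y+4);d=q&dark
    print(y,"all z",np.percentile(L[q,2],[5,50,95]) if q.any() else "", "dark",d.sum(),np.median(L[d],0) if d.any() else "",L[d,0].min() if d.any() else"",L[d,0].max() if d.any() else"")
for n in("core_1","nest_empty"):
    for r in models.pinpoint(c,n)[:2]:
        w=onz(c,r["position"],10);print(n,r,W([0,0,-a],[w[0]-p[0],w[1]-p[1],10]))
E
```

```text
612 160
60 all z [-1.7  9.1 12.1] dark 0   
64 all z [-1.  12.5 23.4] dark 0   
68 all z [ 7.2 18.8 24.4] dark 16 [-36.3  71.3  21.2] -43.33984244733658 -28.78555590318473
72 all z [-0.4 15.6 25.8] dark 17 [-37.5  72.9  20.7] -43.84373390799497 -10.19409544556163
76 all z [ 0.1 12.6 24.2] dark 5 [-28.9  77.3  23.1] -30.30824423766821 -26.57535927902282
80 all z [ 0.6 13.3 24.9] dark 7 [-33.9  83.5  24.3] -43.66586197815889 -26.024935066902227
84 all z [ 0.4 14.6 25.1] dark 13 [-38.   86.3  24.3] -44.49278593665121 -26.72761444396319
88 all z [-0.3 17.5 25.8] dark 21 [-33.7  90.3  23.7] -43.458655211181416 -27.399944841516533
92 all z [ 7.7 18.2 24.9] dark 24 [-37.1  93.2  21.8] -43.859334851955104 -26.197736638637668
96 all z [-1.4  9.7 25. ] dark 3 [-29.   98.2  24.5] -29.26543953037933 -25.80668929282578
100 all z [-2.  15.6 24.7] dark 8 [-30.2 101.7  23.8] -37.685317591592806 -26.542742410060363
104 all z [ 5.  16.7 25.1] dark 29 [-33.4 107.3  23.3] -44.62239827064447 -25.1090433628346
108 all z [ 5.2 18.1 25. ] dark 13 [-35.9 108.8  22. ] -43.31106216458902 -28.275747315991744
112 all z [-2.2  9.6 13.6] dark 0   
116 all z [-1.8 18.8 21.8] dark 0   
120 all z [ 0.1 13.7 21.1] dark 2 [-10.8 122.3  -0.9] -11.4505895952623 -10.134162963047139
124 all z [-1.9 10.  20.6] dark 2 [-12.3 124.3  -0.1] -14.269002460210949 -10.258354726903285
core_1 {'position': [341.7, 305.8], 'p': 0.56} [[-30.1  86.   10. ]]
```

>>> step_arm(series="1 0 0 -0.02 0 0 0;1 0 -0.01 -0.02 0 0 0;1 0 -0.02 -0.02 0 0 0;1 0 -0.025 -0.02 0 0 0;1 0 -0.025 -0.02 0 0 0;1 0 -0.025 -0.02 0 0 0")

```text
time: 17.65
tool_pos: [498.7, 241.4, 19.3]
tcp_rot: [-3.142, 0.0, 0.352]
contact_force: [-0.5, -0.4, -0.8]
grip_width: 0.5
finger_force: 0.0
```

```bash
cat > gap.py <<'E'
from dm import *
c=vision.capture("side");L,col,uv=cloud(c);h=cv2.cvtColor(col[None],cv2.COLOR_RGB2HSV)[0]
b=(L[:,0]>-48)&(L[:,0]<-24)&(L[:,1]>60)&(L[:,1]<135)
st=b&(h[:,0]>12)&(h[:,0]<32)&(h[:,1]>110)&(L[:,2]>18);co=b&(col.max(1)<80)&(L[:,2]>20)&(L[:,1]<118)
print("core y",np.percentile(L[co,1],[2,5,50,95,98,100]),"x",np.percentile(L[co,0],[2,98]),"z",np.percentile(L[co,2],[5,95]));print("stop",st.sum(),np.percentile(L[st,1],[0,2,5,50,95,100]))
go([517.7,188.3,17],.352)
E
python3 gap.py
```

```text
core y [ 70.4  73.1  95.4 116.8 117.6 118. ] x [-47.3 -24.7] z [ 22.3 223.5]
stop 46 [115.4 116.2 116.6 121.7 125.  125.9]
t 17.7 pos [498.8 241.4  19.4] rot [3.1 0.  0.4] F [ 0.1 -0.5 -0.4]
shift/80 [-0.   0.7  0. ]
turn/2pi [ 0.  0. -0.]
```

```bash
sed -i 's/(L\[:,1\]<118)/(L[:,1]<125)\&(L[:,2]<28)/' gap.py; python3 gap.py
```

```text
core y [ 70.8  72.1  93.5 110.6 111.2 112.3] x [-44.5 -26.3] z [20.8 26. ]
stop 43 [114.4 116.2 116.9 121.3 124.5 125.2]
t 17.75 pos [498.8 241.4  19.4] rot [3.1 0.  0.4] F [0.2 0.6 0.3]
shift/80 [-0.   0.7  0. ]
turn/2pi [ 0.  0. -0.]
```

>>> step_arm(series="1 0 -0.01 0 0 0 0;1 0 -0.02 0 0 0 0;1 0 -0.025 0 0 0 0;1 0 -0.025 0 0 0 0;1 0 -0.025 0 0 0 0")

```text
time: 18.25
tool_pos: [498.1, 243.3, 19.5]
tcp_rot: [3.142, -0.0, 0.352]
contact_force: [0.1, -0.0, -0.3]
grip_width: 0.7
finger_force: 0.0
```

```bash
python3 gap.py
```

```text
core y [ 73.4  74.1  94.1 112.1 113.  113.7] x [-44.1 -26. ] z [20.7 25.9]
stop 48 [110.9 111.7 112.3 120.8 125.5 126.3]
t 18.3 pos [498.1 243.3  19.5] rot [ 3.1 -0.   0.4] F [0.3 0.5 0.7]
shift/80 [-0.   0.7  0. ]
turn/2pi [ 0. -0. -0.]
```

Core is advancing with the finger; continue to contact.

>>> step_arm(series="1 0 -0.01 0 0 0 0;1 0 -0.02 0 0 0 0;1 0 -0.025 0 0 0 0;1 0 -0.025 0 0 0 0;1 0 -0.025 0 0 0 0")

```text
time: 18.8
tool_pos: [497.4, 245.1, 19.5]
tcp_rot: [3.142, 0.0, 0.352]
contact_force: [-0.3, -0.1, 0.2]
grip_width: 0.4
finger_force: 0.0
```

```bash
python3 gap.py
```

```text
core y [ 73.6  74.9  96.3 113.8 115.  115.8] x [-44.2 -25.6] z [20.8 25.8]
stop 55 [111.2 113.2 113.3 120.8 125.5 127.5]
t 18.85 pos [497.4 245.2  19.5] rot [ 3.1 -0.   0.4] F [ 1.1 -0.3  1.1]
shift/80 [-0.   0.8  0. ]
turn/2pi [ 0. -0. -0.]
```

>>> step_arm(series="1 0 -0.01 0 0 0 0;1 0 -0.02 0 0 0 0;1 0 -0.02 0 0 0 0;1 0 -0.02 0 0 0 0")

```text
time: 19.25
tool_pos: [496.9, 246.7, 19.5]
tcp_rot: [3.142, -0.0, 0.352]
contact_force: [0.2, -0.5, 0.1]
grip_width: 0.6
finger_force: 0.0
```

>>> step_arm(series="1 0 -0.01 0 0 0 0;1 0 -0.02 0 0 0 0;1 0 -0.02 0 0 0 0;1 0 -0.02 0 0 0 0")

```text
time: 19.65
tool_pos: [496.4, 247.8, 19.5]
tcp_rot: [3.141, 0.0, 0.352]
contact_force: [1.0, -3.5, 0.5]
grip_width: 0.3
finger_force: 1.2
```

```bash
python3 gap.py
```

```text
core y [ 77.4  78.6  98.1 115.7 116.7 117.6] x [-44.2 -25.8] z [20.8 26.1]
stop 50 [114.1 115.  115.6 120.6 124.8 125.6]
t 19.7 pos [496.4 247.8  19.4] rot [3.1 0.  0.4] F [ 0.6 -3.6  1. ]
shift/80 [-0.   0.8  0. ]
turn/2pi [ 0.  0. -0.]
```

>>> step_arm(series="1 0 -0.006 0 0 0 0;1 0 -0.012 0 0 0 0;1 0 -0.012 0 0 0 0;1 0 -0.012 0 0 0 0")

```text
time: 20.1
tool_pos: [496.4, 248.1, 19.5]
tcp_rot: [3.14, 0.0, 0.352]
contact_force: [2.3, -6.3, 1.0]
grip_width: 0.5
finger_force: 3.0
```

Firmly against the stop. Back off, rise, and check.

>>> step_arm(series="1 0 0.02 0 0 0 0;1 0 0.1 0 0 0 0;1 0 0.15 0 0 0 0;1 0 0.15 -0.3 0 0 0;1 0 0.15 -0.7 0 0 0;1 0 0.15 -1 0 0 0;1 0 0.15 -1 0 0 0")

```text
time: 20.8
tool_pos: [502.3, 238.4, 102.9]
tcp_rot: [3.142, -0.007, 0.352]
contact_force: [1.0, -0.3, 0.3]
grip_width: 0.1
finger_force: 0.0
```

>>> step_arm(series="1 -0.3 0 -1 0 0 0;1 -0.6 0 -1 0 0 0;1 -0.6 0 -1 0 0 0;1 -0.6 0 -1 0 0 0")

```text
time: 21.2
tool_pos: [455.0, 221.2, 179.4]
tcp_rot: [-3.142, -0.001, 0.352]
contact_force: [1.1, 0.5, -0.3]
grip_width: 1.2
finger_force: 0.0
```

```bash
python3 gap.py
python3 - <<'E'
from dm import *
c=vision.capture("side")
for n in("core_1","core_waiting"):
    for r in models.pinpoint(c,n)[:3]:
        w=onz(c,r["position"],10);print(n,r,W([0,0,-a],[w[0]-p[0],w[1]-p[1],10]))
print(blobs(c,(285,220,312,236),(0,150,90),(8,255,255))[:1])
L,col,uv=cloud(c);q=(abs(L[:,0]+35)<9)&(col.max(1)<80)&(L[:,2]>20)&(L[:,2]<28)
print(np.histogram(L[q,1],range(-120,125,10)))
E
```

```text
core y [ 76.6  77.   97.3 115.  116.4 117.3] x [-44.7 -26. ] z [20.6 26.3]
stop 53 [113.7 114.  114.2 120.2 124.4 126.2]
t 21.25 pos [455.  221.2 178.6] rot [-3.1  0.   0.4] F [-0.2  0.8 -0.2]
shift/80 [0.6 0.7 2. ]
turn/2pi [-0.  0. -0.]
core_1 {'position': [339.7, 308.7], 'p': 0.74} [[-28.3  95.5  10. ]]
core_1 {'position': [336.1, 270.4], 'p': 0.39} [[  7.1 -26.8  10. ]]
core_waiting {'position': [359.4, 255.4], 'p': 0.49} [[-30.1 -95.5  10. ]]
[(np.int32(153), array([300.7, 229. ]))]
(array([ 0, 17, 11, 23, 12, 18,  0,  0,  0,  0,  0,  0,  0,  0,  0,  0,  0,  0,  0, 17, 15, 32, 20, 25]), array([-120, -110, -100,  -90,  -80,  -70,  -60,  -50,  -40,  -30,  -20,  -10,    0,   10,   20,   30,   40,   50,   60,   70,   80,   90,  100,  110,  120]))
```

```bash
python3 -c "
from plant import order;print(order.close_job())"
```

```text
the job is handed in; nothing more can be done
None
```

I pressed the plunger once, fed a single core and pushed it along the lane until it rested against the brass stop of the empty left-hand nest. The waiting core still shows in its nest, the arm is clear of everything, and the job is handed in at about 21 s.

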